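# Unpile the stationery: stamp, two note blocks and tape back to their own places

## Robot

A 6-joint arm with a two-finger parallel gripper is mounted at the origin on the work surface; the furniture and walls round the work are solid. World frame = base frame: x ahead of the robot, y to its left, z up, the work surface at z = 0. Lengths are in m, angles in degrees, forces in N, time in s.
With the tool pointing down it reaches from about 0.4 to 0.825 m from the base axis. Payload 7 kg.
Tool frame: the origin (TCP) lies midway between the tips of the shut fingers; the grasp point (between the pads) lies 19 mm behind it; z points along the fingers, y is the line along which they close (so a half turn about z gives the same grasp; the last joint's range is limited). The gripper opens to 88 mm and grips with 3 to 60 N. Pads are 19 mm wide; open, the fingers measure 130 mm over their backs; the gripper's body (78 mm by 193 mm) begins 47 mm behind the grasp point.
Start: joints at [-59.41, 20.546, 0.682, 0, -70.136, -16.507], TCP at [0.164, -0.655, 0.227] pointing down, gripper open.
Joint ranges: [-176.03, 176.03], [-82.01, 121.73], [-58.28, 71.71], [-173.87, 95.51], [-174.79, -0.11], [-173.66, 173.66]. Speed limits (degrees/s): [136.94, 136.94, 172.46, 180, 180, 180].

## Interface

Orientations are given as a 3x3 rotation matrix whose columns are the frame's x, y, z axes.
In Python, from rig import robot gives the robot as it stands. Calls block until the motion is done:
- robot.goto(position, orientation): joint-space move of the TCP to a pose.
- robot.servo_line(position, ori=None, speed=0.15): straight line of the TCP; ori=None keeps the orientation; speed is the mean speed in m/s.
- robot.movej(angles): joint-space move.
- robot.move_gripper(opening): opening from 0.0 (shut) to 1.0 (fully open); the grip force is fixed at half the most; returns when the fingers have stopped.
- robot.dwell(seconds).
- robot.ik(position, orientation): joint angles nearest the present ones, or None.
- robot.grab_frame(name): name is "side" or "top"; returns (picture, depth): 420x560x3 uint8, red, green, blue; 420x560 float32, m along the optical axis (not along the pixel's ray), 0 where there is no reading.
- robot.camera_info(name): a dict with "vfov" (degrees; the focal length in pixels is half the picture's height over the tangent of half this angle, whatever the lens; pixels are square), "cx", "cy" (the principal point, pixels), "k1" (the pictures are not rectified: a ray, as slopes to the right and down, at radius r is drawn at 1 + k1 r^2 times it, then the intrinsics apply), "view" (4x4, takes a point from world to camera coordinates). Camera axes: x right, y down, z forward; pixel columns grow to the right and rows downward; lengths in m; the calibration is good to about 2 mm. A picture is of the moment at which its call begins. camera_info takes no time and is no camera call.
A pose or a line that the arm cannot do raises robot.Unreachable and nothing moves.
- robot.job_done(): hands the job in; it is judged then, once.
Readings, each from a call of its own:
- robot.read_t(): time.
- robot.read_qpos(): joint angles.
- robot.read_qvel(): joint speeds.
- robot.read_effort(): joint torques, N m.
- robot.read_position(): TCP position.
- robot.read_tcp_rot(): TCP orientation.
- robot.read_force(): force on the tool from outside, world axes, zero at the start.
- robot.read_ft_torque(): the same for the moment, N m.
- robot.read_grip_width(): opening from 0.0 (shut) to 1.0 (fully open).
- robot.read_finger_force(): force on a finger pad.
Only numpy, scipy, OpenCV 4.12 (cv2) and the standard library are available. Lean on these libraries where they do the work, as an engineer would, in place of code of your own. Each camera call takes 0.05 s, during which the arm holds its last target. There are 200 camera calls.

## Task

The cleaner has piled the stationery in one heap on the desk. Take the heap apart from the top and put each thing back: stand the rubber stamp upright in the middle of the closed ink pad, lay the small note block flat inside the small memo holder and the large note block flat inside the large memo holder, and lower the tape roll's core over the hub of its round stand so that the roll lies flat on the base. Let go of everything at the end.

Things in the scene. Friction and masses are not known exactly. Their poses are not given: they have to be found in the camera images.
- stamp_mid (a point): Rubber stamp with a turned wooden knob handle, topmost in the pile. Foot block 30 mm (its x) by 52 mm (its y) and 17 mm high; round knob 27 mm across, widest about 50 mm above the underside; 68 mm high in all, about 60 g. The point is at its centre, 34 mm above its underside; z is up. Grip it by the knob.
- notes_small_mid (a point): Small block of sticky notes, 51 x 52 mm square, 14 mm thick, about 50 g, lying flat under the stamp and on the large block. The point is its centre, 7 mm above its underside; x and y run along its sides.
- notes_large_mid (a point): Large block of sticky notes, 67 x 67 mm square, 20 mm thick, about 50 g, lying flat under the small block and on the tape roll. The point is its centre, 10 mm above its underside; x and y run along its sides.
- tape_roll_mid (a point): Roll of packing tape lying flat on the desk, lowest in the pile: a ring 100 mm across outside with a bore of about 64 mm, wall about 18 mm thick (its middle 41 mm from the centre), 45 mm high, about 160 g. The point is on its axis, half-way up (22.5 mm). Grip it across the wall, one finger in the bore, in its upper half, on the side nearest the robot where there is most room.
- ink_pad_top (a point): Closed flat ink pad lying on the desk, 72 mm (its x) by 112 mm (its y), 18 mm high, does not move. The point is the centre of its flat top, 18 mm above the desk. Place of the stamp.
- memo_holder_small_seat (a point): The smaller of two grey square memo holders, fixed on the desk: base plate 78 mm square and 3 mm thick, with low corner rails that stand 9 mm above the plate and lean outward, leaving a square seat of 64 mm on the plate; every side has a notch of about 40 mm between the corner rails. The point is the centre of the plate's top, 3 mm above the desk; x and y run along its sides. Place of the small note block, whose sides lie along the holder's.
- memo_holder_large_seat (a point): The larger of two grey square memo holders, fixed on the desk: base plate 95 mm square and 3 mm thick, with low corner rails that stand 9 mm above the plate and lean outward, leaving a square seat of 81 mm on the plate; every side has a notch of about 57 mm between the corner rails. The point is the centre of the plate's top, 3 mm above the desk; x and y run along its sides. Place of the large note block, whose sides lie along the holder's.
- tape_stand_seat (a point): Stand for the tape roll, fixed on the desk: round black base 120 mm across and 7 mm high with a grey hub in the middle, 48 mm across, rising 20 mm above the base and coned to 32 mm at its top. The point is on the hub's axis, on the top of the base, 7 mm above the desk. Taller things stand along the back and sides of the desk (card box 97 mm, mug 101 mm, glue stick 93 mm, speakers 178 mm), outside the work area.

How it is judged (in metres and radians):
At the end, for the whole second after the job is handed in: Stamp upright on the ink pad, centres within 18 mm; each note block flat on the plate of its own memo holder (height 3 mm, centre 13 mm); tape roll flat on its stand round the hub (height 4 mm, centre 13 mm); all level within 0.1 rad, at rest (horizontal distance between stamp_mid and ink_pad_top below 0.018 m and z of stamp_mid in the frame of ink_pad_top between 0.03 and 0.038 m and angle between each of stamp_mid, notes_small_mid, notes_large_mid, tape_roll_mid's own z axis and vertical below 0.1 rad and linear speed of each of stamp, notes_small, notes_large, tape_roll below 0.02 m/s and horizontal distance between notes_small_mid and memo_holder_small_seat below 0.013 m and z of notes_small_mid in the frame of memo_holder_small_seat between 0.004 and 0.01 m and horizontal distance between notes_large_mid and memo_holder_large_seat below 0.013 m and z of notes_large_mid in the frame of memo_holder_large_seat between 0.007 and 0.013 m and horizontal distance between tape_roll_mid and tape_stand_seat below 0.013 m and z of tape_roll_mid in the frame of tape_stand_seat between 0.0185 and 0.0265 m); the robot touches nothing.
It also fails if it takes over 106 s, if anything falls off the work surface, if the arm or the gripper's body presses on something with over 40 N, if the wrist force passes 120 N, or if a joint passes its speed limit or range.

## Working session

There is one attempt and no reset: what is moved stays moved. The work goes in short steps, each a Python script; the robot and the scene stay as the last script left them, time stands still between calls to the robot, and variables do not carry over. Pictures are saved under pics/ and viewed, at most 14 in all, crops included, and the job is handed in when it is done.

```bash
ls; mkdir -p pics
python3 - <<'E'
from rig import robot
import cv2,numpy as np
for n in("top","side"):
    p,d=robot.grab_frame(n); cv2.imwrite(f"pics/{n}0.png",p[:,:,::-1]); np.savez(f"{n}0.npz",p=p,d=d)
    print(n,robot.camera_info(n), (d>0).mean())
E
```

```text
pics
top {'vfov': 48.51569748433312, 'cx': 281.9249283373678, 'cy': 209.8768380197642, 'k1': -0.09796456739487058, 'view': array([[ 0.0122848 , -0.99991837, -0.00351165,  0.02762969],
       [-0.99888773, -0.0121121 , -0.04556981,  0.54040689],
       [ 0.04552356,  0.00406756, -0.99895498,  1.08803352],
       [ 0.        ,  0.        ,  0.        ,  1.        ]])} 0.9960841836734694
side {'vfov': 50.17415312728896, 'cx': 277.7444888398474, 'cy': 214.6250142603798, 'k1': 0.045310358572665674, 'view': array([[-0.94101203, -0.33818203, -0.01136952,  0.51140664],
       [-0.15437116,  0.45896225, -0.87494182,  0.16440233],
       [ 0.30110779, -0.82157566, -0.48409456,  0.76666636],
       [ 0.        ,  0.        ,  0.        ,  1.        ]])} 0.995969387755102
```

View pics/top0.png

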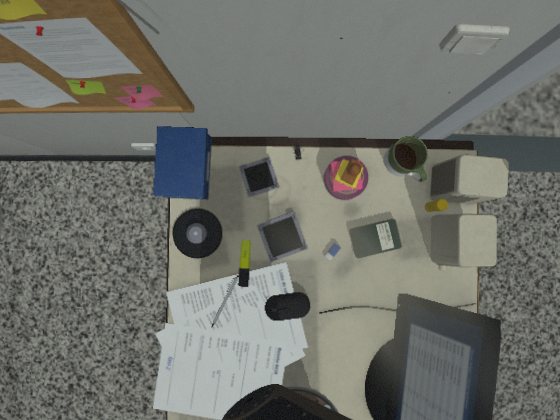

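View pics/side0.png

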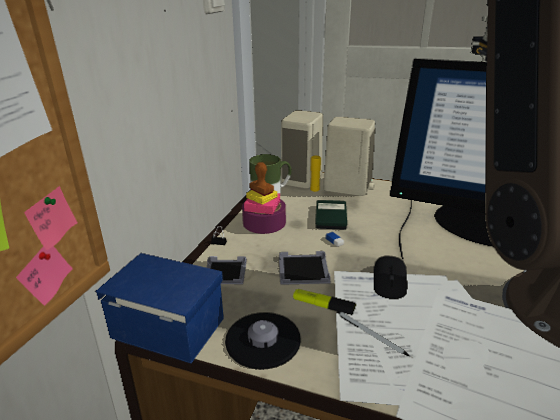

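The top view shows the pile at about (347,176), the small holder at (259,176), the large holder at (281,236), the stand at (197,233) and the ink pad at (376,237). The side view confirms that the stamp is upright on top. I'll zoom in on the top view and compute a metric point map from depth.

```bash
cat > h.py <<'E'
from rig import robot
import cv2,numpy as np
def cam(n):
    c=robot.camera_info(n); f=210/np.tan(np.radians(c["vfov"]/2)); return c,f
def rays(n,uv):
    """camera-frame slopes of pixels uv (N,2)"""
    c,f=cam(n); d=(np.asarray(uv,float)-[c["cx"],c["cy"]])/f; s=d.copy()
    for _ in range(15): s=d/(1+c["k1"]*(s**2).sum(-1,keepdims=True))
    return s
def plane(n,uv,z):
    """rays cast on the plane at height z"""
    c,_=cam(n); R,t=c["view"][:3,:3],c["view"][:3,3]; s=rays(n,uv)
    w=np.c_[s,np.ones(len(s))]@R; o=-R.T@t
    return o+w*((z-o[2])/w[:,2])[:,None]
def cloud(n,d):
    c,_=cam(n); R,t=c["view"][:3,:3],c["view"][:3,3]
    v,u=np.mgrid[:420,:560]; s=rays(n,np.c_[u.ravel(),v.ravel()])
    P=np.c_[s,np.ones(len(s))]*d.reshape(-1,1)
    return ((P-t)@R).reshape(420,560,3)
def shot(n,name,box=None,k=1):
    p,d=robot.grab_frame(n)
    q=p if box is None else p[box[1]:box[3],box[0]:box[2]]
    cv2.imwrite(f"pics/{name}.png",cv2.resize(q[:,:,::-1],None,fx=k,fy=k,interpolation=cv2.INTER_CUBIC)); return p,d
def rot(a):
    """tool down, finger closing axis (tool y) at angle a deg from world x"""
    c,s=np.cos(np.radians(a)),np.sin(np.radians(a))
    y=np.array([c,s,0]);z=np.array([0,0,-1.]);return np.c_[np.cross(y,z),y,z]
E
python3 - <<'E'
from h import *
a=np.load("top0.npz");p,d=a["p"],a["d"];W=cloud("top",d)
q=p[120:290,160:430];cv2.imwrite("pics/topcrop.png",cv2.resize(q[:,:,::-1],None,fx=2.9,fy=2.9,interpolation=cv2.INTER_CUBIC))
for nm,u,v in [("desk",220,160),("pad",365,232),("hubtop",196,233),("base",180,245),("shold",259,176),("lhold",281,236),("tape",333,190),("mug",395,150),("eraser",332,250)]:
    print(nm,W[v,u].round(4), p[v,u])
S=np.load("side0.npz");Ws=cloud("side",S["d"])
print("side desk",Ws[245,300].round(3),Ws[300,235].round(3))
hsv=cv2.cvtColor(p,cv2.COLOR_RGB2HSV)
for v in range(158,200,4): print([tuple(int(x) for x in hsv[v,u])+(int(1000*W[v,u,2]),) for u in range(328,370,6)])
print(robot.read_grip_width(), robot.read_tcp_rot().round(2))
E
```

```text
desk [ 0.6592  0.1851 -0.0016] [114 116 101]
pad [ 0.4901 -0.162   0.0163] [76 80 72]
hubtop [0.4829 0.2337 0.0292] [141 151 154]
base [0.4537 0.2759 0.0061] [40 41 41]
shold [0.6208 0.09   0.0039] [30 31 30]
lhold [0.4783 0.0357 0.0046] [56 59 53]
tape [ 0.5841 -0.0808  0.0627] [143  79  96]
mug [ 0.684  -0.2308  0.0272] [39 32 25]
eraser [ 0.4469 -0.0848  0.0129] [ 82  96 121]
side desk [ 0.51  -0.048 -0.001] [ 0.566  0.163 -0.001]
[(28, 28, 120, 0), (25, 28, 109, -1), (160, 92, 80, 43), (160, 97, 79, 43), (174, 81, 82, 45), (24, 29, 132, 0), (28, 26, 154, -1)]
[(28, 29, 115, 3), (170, 135, 163, 63), (171, 128, 128, 65), (27, 159, 135, 74), (14, 145, 100, 96), (11, 125, 112, 94), (30, 28, 148, -1)]
[(169, 47, 86, 42), (171, 136, 163, 64), (26, 160, 145, 75), (25, 152, 111, 88), (15, 132, 85, 145), (12, 131, 99, 145), (162, 91, 101, 43)]
[(162, 78, 95, 42), (172, 121, 137, 68), (28, 158, 131, 76), (14, 141, 98, 97), (16, 146, 103, 145), (14, 146, 117, 144), (161, 96, 104, 41)]
[(161, 90, 105, 42), (172, 123, 137, 68), (27, 158, 132, 79), (14, 139, 114, 97), (14, 135, 100, 133), (24,
[... 257 characters left out ...]
, (14, 147, 127, 94), (175, 124, 191, 63), (162, 90, 105, 43)]
[(164, 71, 104, 46), (171, 128, 187, 65), (171, 130, 190, 67), (175, 126, 193, 64), (27, 165, 170, 78), (171, 138, 194, 62), (161, 102, 103, 42)]
[(175, 42, 79, 24), (172, 127, 181, 59), (173, 109, 171, 51), (176, 89, 143, 1), (173, 62, 145, 0), (166, 96, 112, 40), (15, 31, 147, -3)]
[(28, 30, 155, -1), (170, 58, 101, 43), (165, 83, 111, 44), (174, 57, 116, 39), (162, 91, 106, 43), (163, 98, 104, 43), (28, 29, 152, 0)]
[(28, 30, 159, 0), (25, 32, 150, 0), (171, 49, 89, 18), (168, 65, 102, 37), (15, 32, 126, -2), (30, 28, 153, 0), (30, 27, 152, -3)]
0.9991286933950585 [[-0.97 -0.24 -0.  ]
 [-0.24  0.97  0.  ]
 [ 0.    0.   -1.  ]]
```

View pics/topcrop.png

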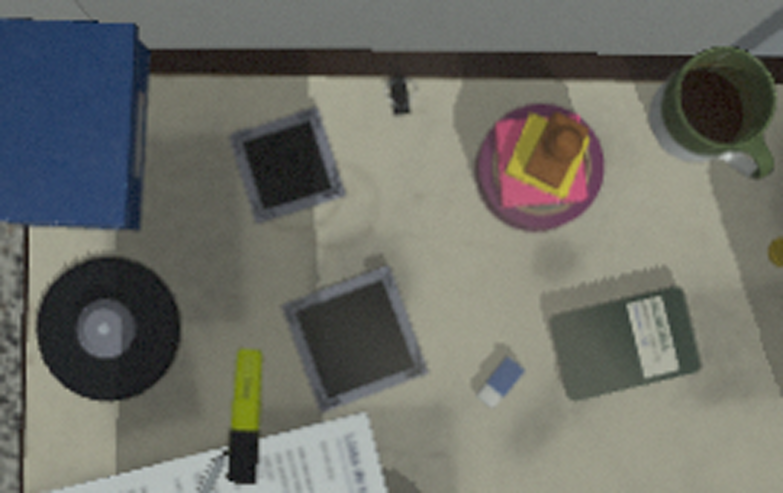

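The top view is clear, so next I'll do one measurement pass over all objects and check clearances.

```bash
cat > meas.py <<'E'
from h import *
def biggest(m,at=None):
    cs,_=cv2.findContours(m.astype(np.uint8),cv2.RETR_EXTERNAL,cv2.CHAIN_APPROX_NONE)
    return max(cs,key=cv2.contourArea)[:,0]
def rect(n,c,z):
    w=plane(n,c,z)[:,:2]; (x,y),(a,b),t=cv2.minAreaRect((w*1000).astype(np.float32))
    return np.round([x,y,a,b,t],1)   # mm; side a lies at angle t
def circ(n,c,z):
    w=plane(n,c,z)[:,:2]; (x,y),(a,b),t=cv2.fitEllipse((w*1000).astype(np.float32)); return np.round([x,y,a,b],1)
def roi(m,b):
    r=np.zeros(m.shape,bool); r[b[1]:b[3],b[0]:b[2]]=m[b[1]:b[3],b[0]:b[2]]; return r
E
python3 - <<'E'
from meas import *
a=np.load("top0.npz");p,d=a["p"],a["d"];W=cloud("top",d);Z=W[...,2]
H=cv2.cvtColor(p,cv2.COLOR_RGB2HSV).astype(int);h,s,v=H[...,0],H[...,1],H[...,2]
op=lambda m:cv2.morphologyEx(m.astype(np.uint8),cv2.MORPH_OPEN,np.ones((3,3)))>0
pile=(318,150,375,205)
pk=((h>158)|(h<8))&(s>55)
tape=roi(pk&(Z>.03)|(Z>.055),pile)
c=biggest(op(roi(pk|(Z>.035),pile)));print("tape",circ("top",cv2.convexHull(c)[:,0],.045), [ (circ("top",c,.045))])
big=roi(((h>166)|(h<8))&(s>105)&(Z>.05)&(Z<.075),pile);c=biggest(big);print("large",rect("top",c,.065))
yel=roi((h>19)&(h<34)&(s>120),pile);ys,xs=np.nonzero(yel);print("small",rect("top",np.c_[xs,ys],.079))
ft=roi((h>9)&(h<18)&(Z>.085)&(Z<.105),pile);ys,xs=np.nonzero(ft);print("foot",rect("top",np.c_[xs,ys],.096))
k=roi(Z>.138,pile);print("knob",W[k].mean(0).round(4),k.sum())
# pad, holders, stand
c=biggest(op(roi((Z>.011)&(Z<.03)|((v<95)&(s<60)&(h>35)),(347,208,408,264))));print("pad",rect("top",c,.018))
for nm,b in(("sh",(236,150,285,202)),("lh",(254,206,312,268))):
    m=roi((s<25)|(v<70),b); m=cv2.morphologyEx(m.astype(np.uint8),cv2.MORPH_CLOSE,np.ones((5,5)))
    print(nm,rect("top",biggest(op(m)),.006))
    blk=biggest(roi(v<75,b)); print("  inner",rect("top",blk,.003))
c=biggest(op(roi((v<75),(168,204,226,262))));print("stand",circ("top",c,.007))
c=biggest(op(roi((v>75)&(s<30),(178,215,214,252))));print("hub",circ("top",c,.012))
b=(150,115,222,205);m=roi((h>100)&(h<125)&(s>120)&(Z>.08),b);print("box",W[m].min(0).round(3),W[m].max(0).round(3))
ys,xs=np.nonzero(m);print(rect("top",np.c_[xs,ys],.097))
print("wall pts",[W[r,259].round(3) for r in (150,145,140,135,130,120)])
m=roi((Z>.08),(385,130,430,185));print("mug",W[m].min(0).round(3),W[m].max(0).round(3))
E
```

```text
tape [ 616.9 -112.4   99.4  100.4] [array([ 616.6, -112.5,   97.6,   98.6])]
large [618.  -98.5  67.   43.7   5.9]
small [ 620.5 -113.1   50.1   51.    66.7]
foot [ 622.4 -117.9   30.5   50.6   64.1]
knob [ 0.6086 -0.1023  0.2437] 106
pad [ 477.  -186.3   72.8  113.8   13.7]
sh [612.7 102.6  91.9 106.1  19.1]
  inner [620.9  94.9  71.1  65.5  17. ]
lh [473.9  33.1 139.6 111.9   8.4]
  inner [477.1  34.5  76.9  77.   20.6]
stand [483.1 235.  116.6 117. ]
hub [481.4 240.2  35.8  38.7]
box [0.49  0.03  0.081] [0.719 0.318 1.112]
[640.4 259.3 113.  155.5  88.5]
wall pts [array([ 0.685,  0.091, -0.005]), array([0.696, 0.091, 0.   ]), array([0.709, 0.092, 0.   ]), array([ 0.771,  0.105, -0.243]), array([ 0.773,  0.102, -0.181]), array([ 0.774,  0.096, -0.067])]
mug [ 0.49  -0.288  0.08 ] [0.703 0.03  1.112]
```

Run:
```python
from meas import *
a=np.load("top0.npz");p,d=a["p"],a["d"];W=cloud("top",d);Z=W[...,2].copy();Z[d==0]=-1
H=cv2.cvtColor(p,cv2.COLOR_RGB2HSV).astype(int);h,s,v=H[...,0],H[...,1],H[...,2]
op=lambda m:cv2.morphologyEx(m.astype(np.uint8),cv2.MORPH_OPEN,np.ones((3,3)))>0
pile=(318,150,375,205)
k=roi((Z>.138)&(Z<.2),pile);print("knob",W[k].mean(0).round(4),k.sum())
big=op(roi(((h>166)|(h<8))&(s>105)&(Z>.055)&(Z<.072),pile));ys,xs=np.nonzero(big);print("large",rect("top",np.c_[xs,ys],.065),len(xs))
for nm,b in(("sh",(236,150,285,202)),("lh",(254,206,312,268))):
    for zt in(.004,.006):
        m=roi((Z>zt)&(Z<.02)&((h>60)),b);c=biggest(op(m));print(nm,"Z",rect("top",c,.009))
    m=roi((h>60)|(v<50),b);c=biggest(op(m));print(nm,"hue",rect("top",c,.009))
    bx=[W[r,c2] for r,c2 in[(0,0)]]
for r in (176,): print([tuple(int(x) for x in H[r,u])+(int(1000*Z[r,u]),) for u in range(236,284,2)])
m=roi((h>100)&(h<125)&(s>120)&(Z>.08),(150,115,222,205));ys,xs=np.nonzero(m);print("box",rect("top",np.c_[xs,ys],.097),W[m].min(0).round(3),W[m].max(0).round(3))
m=roi((Z>.08),(385,130,430,185));print("mug",W[m].min(0).round(3),W[m].max(0).round(3))
```

```text
knob [ 0.6224 -0.1175  0.1432] 95
large [ 619.3 -109.9   66.4   66.3    5.5] 267Traceback (most recent call last):
  File "<stdin>", line 10, in <module>
  File "meas.py", line 4, in biggest
    return max(cs,key=cv2.contourArea)[:,0]
           ~~~^^^^^^^^^^^^^^^^^^^^^^^^
ValueError: max() iterable argument is empty
```

Run:
```python
from meas import *
a=np.load("top0.npz");p,d=a["p"],a["d"];W=cloud("top",d);Z=W[...,2].copy();Z[d==0]=-1
H=cv2.cvtColor(p,cv2.COLOR_RGB2HSV).astype(int);h,s,v=H[...,0],H[...,1],H[...,2]
print([tuple(int(x) for x in H[176,u])+(int(1000*Z[176,u]),) for u in range(236,284,2)])
for nm,b in(("sh",(236,150,285,202)),("lh",(256,206,312,266))):
    m=roi((h>50)&(h<150)&(s>8),b); m=cv2.morphologyEx(m.astype(np.uint8),cv2.MORPH_OPEN,np.ones((2,2)))
    c=biggest(m);print(nm,rect("top",c,.008),len(c))
m=roi((h>100)&(h<125)&(s>120)&(Z>.08),(150,115,222,205));ys,xs=np.nonzero(m);print("box",rect("top",np.c_[xs,ys],.097))
m=roi((Z>.08),(385,130,430,185));print("mug",W[m].min(0).round(3),W[m].max(0).round(3))
for nm,b in(("spk",(425,140,515,275)),("mon",(360,280,505,420))):
    m=roi(Z>.1,b);print(nm,W[m].min(0).round(3),W[m].max(0).round(3))
# ik feasibility: (name, x,y,z, angles)
T={"stampP":(.6224,-.1175,.110),"stampQ":(.477,-.1863,.05),"small":(.6205,-.1131,.068),"sh":(.6209,.0949,.007),"large":(.6193,-.1099,.049),"lh":(.4771,.0345,.008),"tape":(.577,-.105,.026),"stand":(.447,.217,.034)}
for k,t in T.items():
    o=[]
    for A in range(-180,180,30):
        q=robot.ik(np.array(t),rot(A)); o.append((A,None if q is None else int(q[5])))
    print(k,o)
```

```text
[(27, 27, 95, -2), (30, 26, 97, -3), (30, 27, 96, 0), (130, 17, 88, 1), (116, 23, 89, 1), (83, 26, 40, 3), (150, 93, 22, 4), (68, 33, 31, 5), (165, 16, 32, 3), (160, 26, 29, 4), (150, 9, 30, 1), (15, 31, 33, 3), (30, 9, 29, 2), (60, 26, 29, 3), (120, 26, 30, -1), (20, 53, 29, 0), (60, 8, 34, 5), (70, 21, 37, 4), (120, 19, 107, 0), (117, 19, 118, 0), (24, 30, 136, -1), (28, 30, 154, -3), (30, 28, 154, 0), (32, 33, 156, -6)]
sh [616.3  88.6  76.1  75.3  18.2] 116
lh [474.9  31.3  93.8  92.4  21.2] 247
box [640.4 259.3 113.  155.5  88.5]
mug [ 0.61  -0.288  0.08 ] [ 0.703 -0.208  0.105]
spk [ 0.418 -0.434  0.1  ] [ 0.681 -0.279  0.183]
mon [ 0.083 -0.348  0.1  ] [ 0.353 -0.223  0.346]
stampP [(-180, -6), (-150, 23), (-120, 53), (-90, 83), (-60, 113), (-30, 143), (0, 173), (30, -156), (60, -126), (90, -96), (120, -66), (150, -36)]
stampQ [(-180, 0), (-150, 29), (-120, 59), (-90, 89), (-60, 119), (-30, 149), (0, None), (30, -150), (60, -120), (90, -90), (120, -60), (150, -30)]
small [(-180, -7), (-150, 22), (-120, 52), (-90, 82), (-60, 112), (-30, 142), (0, 172), (30, -157), (60, -127), (90, -97), (120, -67), (150, -37)]
sh [(-180, -26), (-150, 3), (-120, 33), (-90, 63), (-60, 93), (-30, 123), (0, 153), (30, None), (60, -146), (90, -116), (120, -86), (150, -56)]
large [(-180, -7), (-150, 22), (-120, 52), (-90, 82), (-60, 112), (-30, 142), (0, 172), (30, -157), (60, -127), (90, -97), (120, -67), (150, -37)]
lh [(-180, -27), (-150, 2), (-120, 32), (-90, 62), (-60, 92), (-30, 122), (0, 152), (30, None), (60, -147), (90, -117), (120, -87), (150, -57)]
tape [(-180, -8), (-150, 21), (-120, 51), (-90, 81), (-60, 111), (-30, 141), (0, 171), (30, -158), (60, -128), (90, -98), (120, -68), (150, -38)]
stand [(-180, -48), (-150, -18), (-120, 11), (-90, 41), (-60, 71), (-30, 101), (0, 131), (30, 161), (60, -168), (90, -138), (120, -108), (150, -78)]
```

```bash
cat >> h.py <<'E'
def st(m): print(m,"t",round(robot.read_t(),1),robot.read_position().round(4),"w",round(robot.read_grip_width()*88,1),"F",robot.read_force().round(1),"ff",np.round(robot.read_finger_force(),1),"j6",round(robot.read_qpos()[5]))
def over(x,y,z,A,zs=.2):
    robot.goto(np.array([x,y,zs]),rot(A)); robot.servo_line(np.array([x,y,z]),speed=.12)
def up(z=.2,speed=.2):
    p=robot.read_position(); robot.servo_line(np.array([p[0],p[1],z]),speed=speed)
E
python3 - <<'E'
from h import *
up(.33)
x,y=.6223,-.1176
robot.goto(np.array([x,y,.25]),rot(-140)); st("above")
robot.servo_line(np.array([x,y,.110]),speed=.12); st("down")
robot.move_gripper(0.0); st("grip")
up(.22,.12); st("lift")
shot("side","stamp_lift",(200,120,400,270),4)
p,d=robot.grab_frame("top"); np.savez("top1.npz",p=p,d=d)
E
```

```text
above t 3.3 [ 0.6222 -0.1185  0.2501] w 87.7 F [-0.  -0.1  0. ] ff 0.0 j6 33
down t 4.6 [ 0.6229 -0.1176  0.1108] w 88.1 F [ 0.8  0.7 -0.1] ff 0.0 j6 33
grip t 5.6 [ 0.6223 -0.1176  0.11  ] w 24.4 F [-0.3  0.9 -0.2] ff 30.0 j6 33
lift t 6.7 [ 0.6218 -0.1176  0.219 ] w 24.2 F [ 0.  -0.2 -1.1] ff 30.0 j6 33
```

View pics/stamp_lift.png

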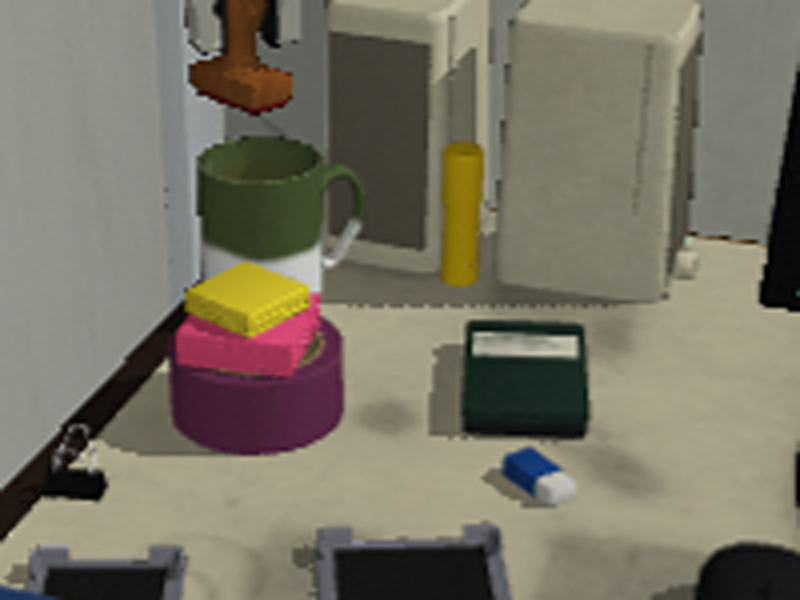

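The stamp is held level at about (245,75) in the crop, and the blocks at (248,290) and (250,335) are undisturbed. I'll place the stamp, then take a top view for the blocks.

Run:
```python
from meas import *
x,y=.477,-.1863
robot.goto(np.array([x,y,.15]),rot(-190.4)); 
robot.servo_line(np.array([x,y,.0515]),speed=.1); 
while robot.read_force()[2]<2 and robot.read_position()[2]>.047:
    q=robot.read_position(); robot.servo_line(np.array([x,y,q[2]-.0008]),speed=.02)
st("down")
robot.move_gripper(1.0); up(.2); st("up")
robot.goto(np.array([.50,-.02,.25]),rot(160))
p,d=shot("top","after_stamp",(300,140,440,280),4)
H=cv2.cvtColor(p,cv2.COLOR_RGB2HSV).astype(int);h,s=H[...,0],H[...,1];W=cloud("top",d);Z=W[...,2]
yel=roi((h>19)&(h<34)&(s>120),(318,150,375,205));ys,xs=np.nonzero(yel);print("small",rect("top",np.c_[xs,ys],.079),len(xs))
k=roi((Z>.075)&(Z<.1),(340,200,410,270));print("knob",W[k].mean(0).round(4),k.sum());st("t")
```

```text
down t 9.9 [ 0.4774 -0.1863  0.0488] w 24.4 F [-0.4 -0.2  5.1] ff 30.0 j6 -11
up t 12.0 [ 0.4763 -0.1861  0.1989] w 88.0 F [ 0.9 -0.2 -0.9] ff 0.0 j6 -11
small [ 636.4 -119.2   51.6   24.5   77.4] 201
knob [nan nan nan] 0
t t 12.8 [ 0.4995 -0.0203  0.2488] w 87.8 F [ 0.4  0.1 -0.6] ff 0.0 j6 -40<stdin>:13: RuntimeWarning: Mean of empty slice.
  ret = um.true_divide(
```

View pics/after_stamp.png

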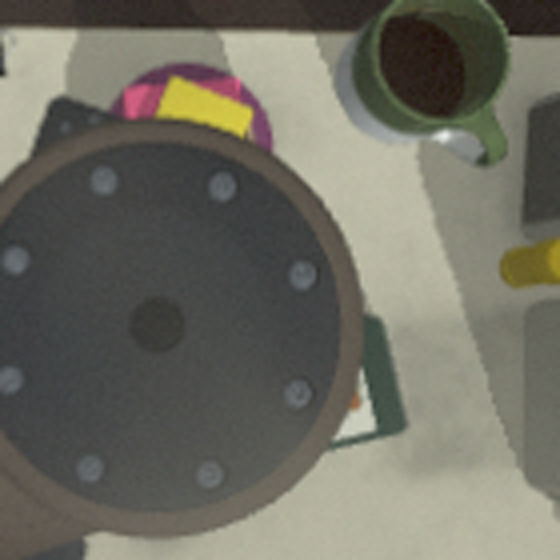

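The arm hides the pile in this view; only part of the small block shows, at about (205,108). I'll swing left to clear it and measure again.

Run:
```python
from meas import *
robot.goto(np.array([.42,.2,.25]),rot(170))
p,d=robot.grab_frame("top")
H=cv2.cvtColor(p,cv2.COLOR_RGB2HSV).astype(int);h,s,v=H[...,0],H[...,1],H[...,2];W=cloud("top",d);Z=W[...,2].copy();Z[d==0]=-1
b=(318,150,375,205)
yel=roi((h>19)&(h<34)&(s>120),b);ys,xs=np.nonzero(yel);A=rect("top",np.c_[xs,ys],.079);print("small",A,len(xs))
big=roi(((h>166)|(h<8))&(s>105)&(Z>.055)&(Z<.072),b);ys,xs=np.nonzero(big);print("large",rect("top",np.c_[xs,ys],.065),len(xs))
k=roi((Z>.075)&(Z<.1),(340,200,410,270));print("knob",W[k].mean(0).round(4),k.sum());st("t")
k=roi((Z>.010)&(Z<.03),(340,200,410,270));print("padtop z",np.median(Z[k]))
x,y=A[0]/1000,A[1]/1000; a=A[4]+90; print("A",a)
if abs(x-.6205)<.004 and abs(y+.1131)<.004 and abs(a-156.7)<5:
    over(x,y,.068,a,.16); st("down"); robot.move_gripper(0.); st("grip"); up(.2,.12); st("lift")
    p,d=shot("side","small_lift",(200,120,400,270),4)
```

```text
small [ 620.9 -113.2   50.4   51.7   66.7] 514
large [ 619.  -110.1   66.9   66.4    5.5] 315
knob [ 0.4774 -0.1878  0.082 ] 105
t t 13.8 [0.4205 0.1989 0.2498] w 88.3 F [-0.2 -0.4  0.1] ff 0.0 j6 -60
padtop z 0.01743006104405032
A 156.7
down t 16.1 [ 0.6215 -0.113   0.0688] w 88.0 F [-0.  -0.3  1. ] ff 0.0 j6 -31
grip t 16.8 [ 0.621  -0.1133  0.0681] w 49.9 F [ 0.  -0.4  0.7] ff 30.0 j6 -31
lift t 18.1 [ 0.6205 -0.1132  0.199 ] w 49.8 F [-0.6  0.4 -1.1] ff 30.0 j6 -31
```

View pics/small_lift.png

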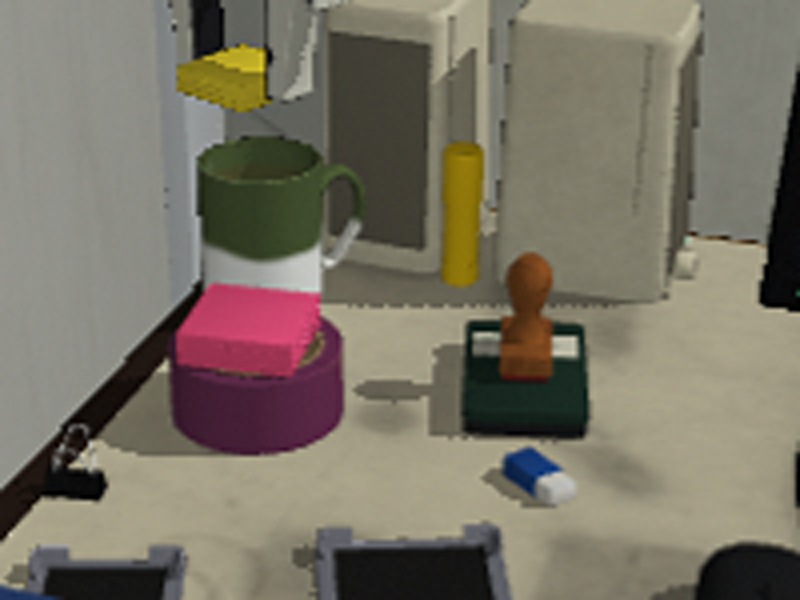

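The stamp stands upright on the pad at (527,315), and the small block is held level at (225,78). Now I'll place the small block, using the holder's outer corners read from the first top crop.

Run:
```python
from meas import *
for nm,c in(("sh",[(232,133),(315,108),(345,193),(258,222)]),("lh",[(284,307),(384,264),(427,370),(323,411)])):
    w=plane("top",np.array(c)/2.9+[159.7,119.7],.010);print(nm,w.mean(0).round(4),rect("top",np.array(c)/2.9+[159.7,119.7],.01))
    if nm=="sh": x,y=w.mean(0)[:2]
A=198
robot.goto(np.array([x,y,.12]),rot(A))
robot.servo_line(np.array([x,y,.0085]),speed=.09); st("near")
while robot.read_force()[2]<2 and robot.read_position()[2]>.0058:
    q=robot.read_position(); robot.servo_line(np.array([x,y,q[2]-.0008]),speed=.02)
st("down"); robot.move_gripper(1.0); up(.16); st("up")
robot.goto(np.array([.50,-.2,.25]),rot(190))
p,d=shot("top","after_small",(230,140,370,280),4);np.savez("top2.npz",p=p,d=d);st("t")
H=cv2.cvtColor(p,cv2.COLOR_RGB2HSV).astype(int);h,s=H[...,0],H[...,1]
yel=roi((h>19)&(h<34)&(s>100),(236,150,285,202));ys,xs=np.nonzero(yel);print("small",rect("top",np.c_[xs,ys],.017))
Z=cloud("top",d)[...,2];print("z",np.median(Z[yel]))
```

```text
sh [0.6196 0.0901 0.01  ] [619.9  90.6  76.4  75.   19.2]
lh [0.4779 0.0334 0.01  ] [478.5  33.8  93.1  90.9  22.2]
near t 20.4 [0.62   0.0903 0.0092] w 49.9 F [-0.1 -0.2 -0.5] ff 30.0 j6 -8
down t 21.6 [0.6195 0.0901 0.0061] w 49.6 F [-2.1 -0.3  5.8] ff 30.0 j6 -8
up t 23.4 [0.6187 0.0899 0.1588] w 88.0 F [-0.1  0.3 -0.2] ff 0.0 j6 -8
t t 24.7 [ 0.5005 -0.1992  0.2493] w 88.1 F [0.7 0.  1. ] ff 0.0 j6 11
small [617.7  90.4  53.3  52.3  19.2]
z 0.016008394156956922
```

View pics/after_small.png

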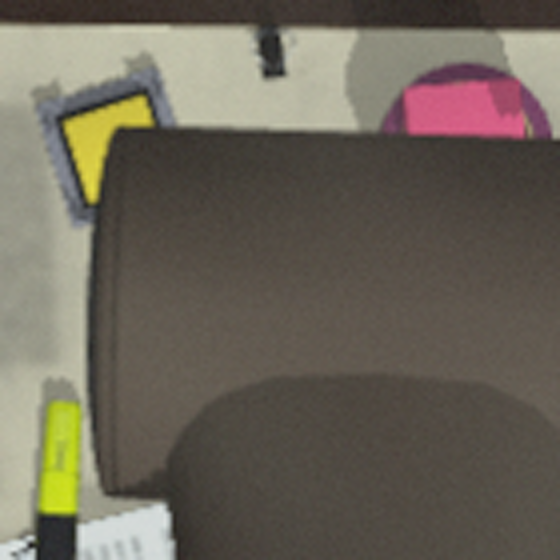

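The small block lies flat inside its holder at (105,140), with its top about 17 mm above the desk. Next I'll move the large block, park the arm to the left, and look.

Run:
```python
from meas import *
x,y=.6191,-.110
over(x,y,.049,-174.5,.14); st("down"); robot.move_gripper(0.); st("grip"); up(.16,.12); st("lift")
x,y=.4779,.0334
robot.goto(np.array([x,y,.12]),rot(-158.8))
robot.servo_line(np.array([x,y,.0095]),speed=.09); st("near")
while robot.read_force()[2]<2 and robot.read_position()[2]>.0065:
    q=robot.read_position(); robot.servo_line(np.array([x,y,q[2]-.0008]),speed=.02)
st("down"); robot.move_gripper(1.0); up(.16); st("up")
robot.goto(np.array([.42,.25,.25]),rot(170))
p,d=shot("top","after_large",(230,140,430,280),4);np.savez("top3.npz",p=p,d=d);st("t")
H=cv2.cvtColor(p,cv2.COLOR_RGB2HSV).astype(int);h,s=H[...,0],H[...,1];Z=cloud("top",d)[...,2]
for nm,b,z in(("tape",(318,150,375,205),.045),("large",(250,200,312,266),.023)):
    m=roi(((h>150)|(h<8))&(s>60),b);ys,xs=np.nonzero(m);print(nm,rect("top",np.c_[xs,ys],z),np.median(Z[m]))
    if nm=="tape": print(circ("top",cv2.convexHull(biggest(m))[:,0],z))
```

```text
down t 26.3 [ 0.6197 -0.1102  0.05  ] w 88.0 F [1.1 0.  0.3] ff 0.0 j6 -2
grip t 26.8 [ 0.6194 -0.1099  0.0494] w 65.7 F [-0.6 -0.5  3.4] ff 30.0 j6 -2
lift t 27.9 [ 0.6187 -0.1099  0.159 ] w 65.7 F [ 0.2  0.1 -0.7] ff 30.0 j6 -2
near t 30.1 [0.4783 0.0336 0.0099] w 66.0 F [ 0.4  0.2 -0.1] ff 30.0 j6 -6
down t 31.1 [0.478  0.0334 0.0074] w 66.0 F [-1.   0.7  5.4] ff 30.0 j6 -6
up t 32.7 [0.4771 0.0332 0.159 ] w 88.0 F [-0.2  0.1 -0.6] ff 0.0 j6 -6
t t 33.7 [0.4199 0.249  0.2488] w 87.9 F [ 0.5 -0.8  0.8] ff 0.0 j6 -64
tape [ 616.3 -112.7   97.3   97.2    0.7] 0.044482124531287935
[ 616.5 -113.2   97.9   99. ]
large [476.4  32.5  69.3  69.3  20.9] 0.022173660757649295
```

View pics/after_large.png

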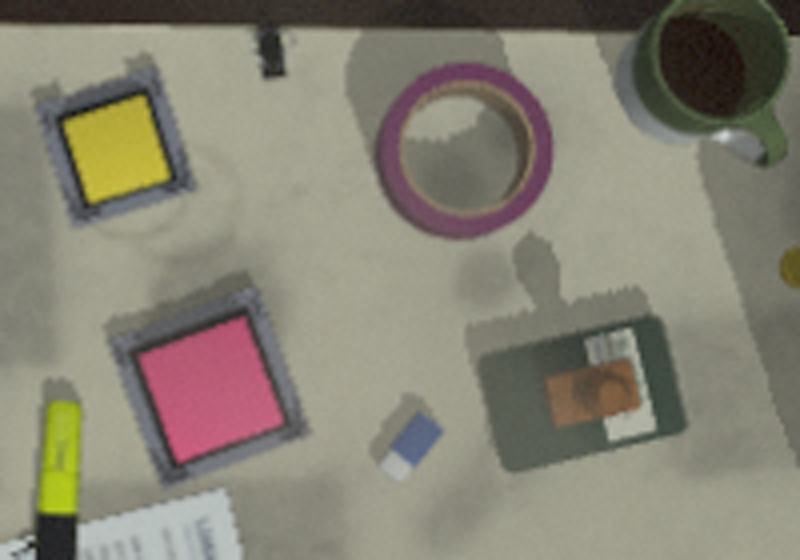

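Both blocks are seated (yellow at (117,150), pink at (212,388)), and the roll is free at (465,150). Next I'll move the roll.

Run:
```python
from meas import *
c=np.array([.6167,-.1130]); 
def wall(c,phi): return c-.041*np.array([np.cos(np.radians(phi)),np.sin(np.radians(phi))])
x,y=wall(c,-10.4); robot.move_gripper(.45)
over(x,y,.027,169.6,.13); st("down"); robot.move_gripper(0.); st("grip"); up(.16,.1); st("lift")
x,y=wall(np.array([.4831,.235]),90)
robot.goto(np.array([x,y,.15]),rot(270)); st("over")
robot.servo_line(np.array([x,y,.075]),speed=.08); st("near")
shot("side","tape_near",(200,240,400,390),4)
```

```text
down t 37.1 [ 0.577  -0.1055  0.0277] w 39.7 F [-0.2 -0.  -0.5] ff 0.0 j6 -19
grip t 37.7 [ 0.5766 -0.1056  0.0273] w 13.6 F [-0.7  0.3  2.8] ff 30.2 j6 -19
lift t 39.2 [ 0.5762 -0.1056  0.1593] w 13.1 F [ 0.8 -0.  -1.1] ff 30.2 j6 -19
over t 40.4 [0.4833 0.1936 0.1499] w 12.9 F [-0.   0.5 -1.1] ff 30.2 j6 46
near t 41.5 [0.4835 0.1943 0.0755] w 13.4 F [ 0.7 -0.3 -1. ] ff 30.2 j6 47
```

View pics/tape_near.png

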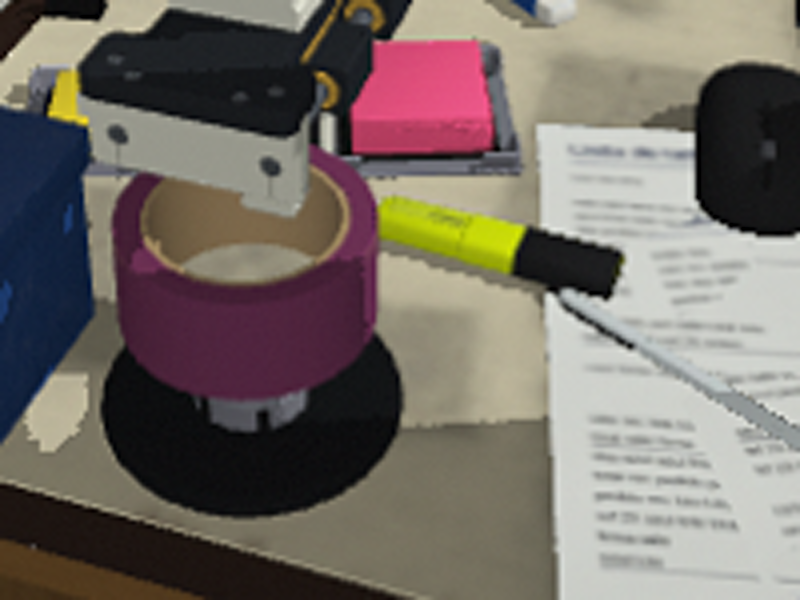

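The roll at (247,280) hangs level over the hub at (252,400), so I'll lower it.

Run:
```python
from meas import *
x,y=.4831,.194
z=.072
while robot.read_force()[2]<3 and z>.033:
    z=max(z-(.004 if z>.040 else .001),.0329); robot.servo_line(np.array([x,y,z]),speed=.04)
st("down"); robot.move_gripper(.42); st("open"); up(.18,.12)
robot.goto(np.array([.42,-.05,.28]),rot(200))
p,d=shot("top","fin",(160,140,420,290),3);st("t")
H=cv2.cvtColor(p,cv2.COLOR_RGB2HSV).astype(int);h,s=H[...,0],H[...,1];Z=cloud("top",d)[...,2]
m=roi(((h>150)|(h<8))&(s>60),(160,195,235,270));print(circ("top",cv2.convexHull(biggest(m))[:,0],.052),np.median(Z[m]),np.percentile(Z[m],[10,90]))
shot("side","fin_side",(200,130,400,380),2.3)
```

```text
down t 45.3 [0.4833 0.1941 0.0342] w 13.2 F [-5.1 -1.  14.5] ff 30.3 j6 47
open t 46.0 [0.4831 0.194  0.0329] w 37.1 F [ 0.3 -0.2 -0.2] ff 0.0 j6 47
t t 48.5 [ 0.4202 -0.0494  0.2793] w 36.5 F [-0.4  0.3  0.1] ff 0.0 j6 0
[483.1 232.8 101.5 104.8] 0.050921970730823565 [0.03445089 0.05383536]
```

View pics/fin.png

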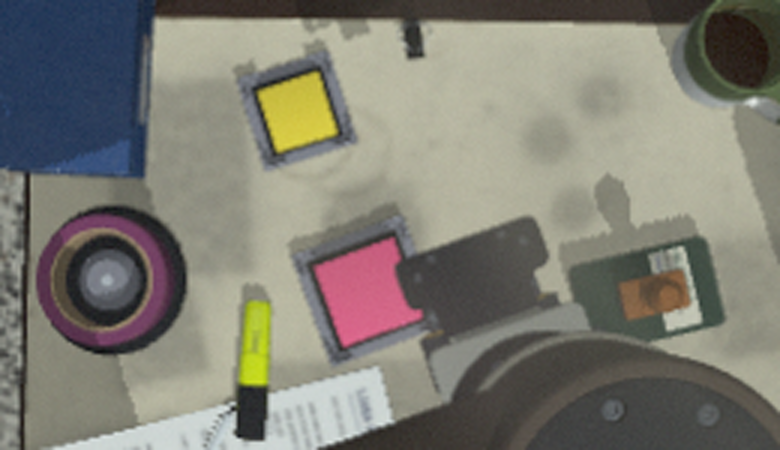

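View pics/fin_side.png

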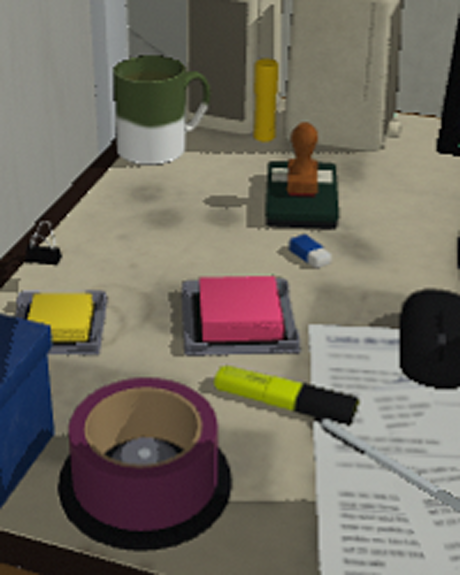

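Everything is in place: the roll lies flat round its hub at (110,282), with its centre about 2 mm off and its top at 51 mm. Both blocks are flat in their holders, the stamp is upright on the pad at (303,160) in the side view, and the arm is clear.

```bash
python3 -c "
from rig import robot
print(robot.job_done(), robot.read_t())"
```

```text
the job is handed in; nothing more can be done
the job is handed in; nothing more can be done
```

The job is handed in: by the final pictures and measurements, the stamp, both note blocks and the tape roll are in their places and released, with the arm clear at about 48.5 s of the 106 s, but no verdict came back.

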